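Set the end float of a compressor rotor with its bearing nut

TASK

Set the bearing nut on the male rotor, the one with the four fat rounded lobes: screw its slotted nut down clockwise until it seats hard, then back it off a quarter turn and finish still gripping the nut there with the fingers around it, so that it cannot turn while the lock tab is bent. The female rotor's nut is already set, so leave it as it is, and do not push the other things on the bench about.

Things in the scene. Friction and masses are not known exactly. Their poses are not given: they have to be found in the camera images.
- male_rotor: The male rotor: four fat, rounded, bulging lobes, the thicker of the two, screw body 112 mm across, standing upright on the bench (does not move): round foot 140 mm across, clamp collar, then the screw body from 60 to 180 mm up, a ball bearing 72 mm across whose top is 208 mm up, a plain sleeve 44 mm across up to 228 mm, then the 52 mm slotted nut; the shaft end (36 mm, threaded) reaches 266 mm. Origin at the foot on the bench, z up along the shaft.
- male_nut_center (a point): Centre of the male rotor's nut, on the shaft axis and half-way up: a dark grey round steel nut 52 mm across and 24 mm high with four slots in its rim a quarter turn apart and one small bright grub screw in its top face. It rides on the thread (right-hand, clockwise from above goes down) and cannot be taken off; 240 mm above the bench when seated. Below it the narrower sleeve leaves 20 mm of free height before the bearing; the shaft reaches 14 mm above its top when seated.
- male_nut (a joint): Turn of the male rotor's nut. Radians, 0 = nut seated hard on the sleeve (a solid stop, it goes no further), growing as it is unscrewed (anticlockwise seen from above). It turns and sinks or rises 3 mm a turn, against a light even drag of about 0.12 N m, stays where it is left, and starts a half to a little over one turn from seated.
- female_rotor: The female rotor: six hollow flutes with thin sharp crests, the slimmer of the two, screw body 88 mm across, standing upright on the bench (does not move): round foot 140 mm across, clamp collar, then the screw body from 60 to 180 mm up, a ball bearing 72 mm across whose top is 208 mm up, a plain sleeve 44 mm across up to 228 mm, then the 52 mm slotted nut; the shaft end (36 mm, threaded) reaches 266 mm. Origin at the foot on the bench, z up along the shaft.
- female_nut (a joint): Turn of the female rotor's nut, the same kind of nut. Radians, 0 = nut seated hard on the sleeve (a solid stop, it goes no further), growing as it is unscrewed (anticlockwise seen from above). Already set, about 1.57, to be left alone.
- spare_bearing: Bystander: spare ball bearing, ring 72 mm across and 18 mm high; origin at the centre of its underside.
- drift: Bystander: steel drift, 14 mm bar 155 mm long lying flat, with a tapered point; origin at its underside, at mid-length.
- hardwood_block: Bystander: dark red hardwood block 75 x 95 x 60 mm high; origin at the centre of its underside.
- hammer: Bystander: hammer 290 mm long lying flat, wooden handle; origin at its underside, at mid-length.
- wrench: Bystander: steel wrench 180 mm long lying flat; origin at its underside, at mid-length.
- blank_cover: Bystander: round iron blanking cover lying flat, 110 mm across and 9.5 mm high; origin at the centre of its underside.
- seal_ring: Bystander: dark steel ring lying flat, 64 mm across and 12 mm high; origin at the centre of its underside.
- spray_can: Bystander: aluminium spray can standing, 65 mm across and 190 mm high; origin at the centre of its underside.

How it is judged (in metres and radians):
On the way, in this order (a step that is already met when the one before it is completed fails the run):
1. the male rotor's nut is screwed down until it seats on the sleeve (within 0.1 rad) (value of joint male_nut below 0.1 rad), for 0.2 s.
2. the nut is backed off a quarter turn (within 15 degrees) in the grip of the fingers (value of joint male_nut between 1.31 and 1.83 rad and contact force between the fingers and male_nut above 6 N and horizontal distance between the grasp point and male_nut_center below 0.02 m), for 0.2 s.
At the end, for the whole second after the job is handed in: The male rotor's nut stands a quarter turn (1.57 rad, within 0.26) off its seat and at rest, still gripped by the fingers (more than 6 N, grasp point within 20 mm of the nut's axis); the female rotor's nut still reads 1.25 to 1.9 rad; every bystander is within 40 mm of where it stood (all of step 2 and velocity of joint male_nut between -0.05 and 0.05 rad/s and value of joint female_nut between 1.25 and 1.9 rad and distance of each of spare_bearing, drift, hardwood_block, hammer, wrench, blank_cover, seal_ring, spray_can from where it was at the start of the episode below 0.04 m); the arm keeps its last pose, push and grip.
It fails at once if the female rotor's nut is turned (value of joint female_nut below 1.25 rad or value of joint female_nut above 1.9 rad).
It fails at once if a bystander is pushed more than 40 mm (distance of any of spare_bearing, drift, hardwood_block, hammer, wrench, blank_cover, seal_ring, spray_can from where it was at the start of the episode above 0.04 m).
It also fails if it takes over 64 s, if anything falls off the work surface, if the arm or the gripper's body presses on something with over 40 N, if the wrist force passes 120 N, or if a joint passes its speed limit or range.

ROBOT

A 7-joint arm with a two-finger parallel gripper is mounted at the origin on the work surface. World frame = base frame: x ahead of the robot, y to its left, z up, the work surface at z = 0. Lengths are in mm, angles in rad, forces in N, time in s.
With the tool pointing down it reaches from about 400 to 875 mm from the base axis. Payload 4.4 kg.
Tool frame: the origin (TCP) lies midway between the tips of the shut fingers; the grasp point (between the pads) lies 19 mm behind it; z points along the fingers, y is the line along which they close (so a half turn about z gives the same grasp; the last joint's range is limited). The gripper opens to 85 mm and grips with 20 to 120 N. Pads are 22 mm wide; open, the fingers measure 114 mm over their backs; the gripper's body (76 mm by 85 mm) begins 54 mm behind the grasp point. The pads swing forward as they close: fully open they stand 13 mm farther back than shut.
Start: joints at [-1.213, 0.628, 0.038, 1.517, -0.027, 0.996, -0.02], TCP at [267.276, 592.521, 231.313] pointing down, gripper open.
Joint ranges: [-3.06, 3.06], [-0.37, 2.12], [-1.25, 1.32], [0.18, 2.47], [-1.1, 4.24], [0.23, 1.98], [-2.94, 2.94]. Speed limits (rad/s): [2.57, 2.57, 3.14, 3.14, 3.14, 3.14, 3.14].

INTERFACE

Orientations are given as [roll, pitch, yaw] about the fixed x, y, z axes, in that order (R = Rz(yaw) Ry(pitch) Rx(roll)).
In Python, from cell import ctrl gives the robot as it stands. The module is installed in compiled form; this text tells all that it offers.
- The arm moves only by the tool step_arm, never from a script. Its argument "commands" is one flat list of numbers, 7 for each row, row after row: the shift along the tool's x, y, z in cm, then the turn, a rotation vector about the tool's x, y, z in rad, then the opening, from 0 (shut) to 1 (fully open). A call has 1 to 10 rows; each row is the pose to reach, as a shift and turn from the pose commanded when the call began, along the tool's axes at that moment; what a row does not reach only later rows make up. A row lasts 1/10 s, in which the tool goes at most 50 mm and 8.59 degrees, less where a joint would pass 70% of its speed; a pose out of reach is approached as far as the arm can. A call with a gripper value outside its range is refused whole. The fingers move at their own pace and stop on an object; the grip force is fixed at half the most. Time passes only in rows, so rows that repeat a pose let the fingers close. It gives the time, the measured TCP pose, the force, the opening and the grip force at its end, in the units of the state.
- ctrl.read_state(): the state, without advancing time (a new reading comes with each control period).
- ctrl.get_image(name): name is "scene" or "top" or "wrist"; returns a dict with "image" (420x560x3 uint8, red, green, blue), "range_z" (420x560 float32, mm along the optical axis (not along the pixel's ray), 0 where there is no reading), "vfov" (degrees; the focal length in pixels is half the picture's height over the tangent of half this angle, whatever the lens; pixels are square), "cx", "cy" (the principal point, pixels), "world_to_cam" (4x4, takes a point from world to camera coordinates). Camera axes: x right, y down, z forward; pixel columns grow to the right and rows downward; lengths in mm; the calibration is good to about 2 mm. A picture is of the moment at which its call begins.
- ctrl.finish_job(): hands the job in; it is judged then, once.
The state is a dict: "clock": time; "qpos": joint angles; "qd": joint speeds; "tau": joint torques, N m; "eef_pos": TCP position; "tool_rot": TCP orientation; "force": force on the tool from outside, world axes, zero at the start; "torque": the same for the moment, N m; "width": finger opening in mm; "gripper_force": force on a finger pad.
Only numpy, scipy, OpenCV 4.12 (cv2) and the standard library are available. Lean on these libraries where they do the work, as an engineer would, in place of code of your own. Each camera call takes 0.05 s, during which the arm holds its last target. There are 200 camera calls.

## Working session

There is one attempt and no reset: what is moved stays moved. The work goes in short steps, Python scripts to look and compute and a tool call to move; the robot and the scene stay as the last step left them, time stands still between calls to the robot, and variables do not carry over. Pictures are saved under pics/ and viewed, at most 10 in all, crops included, and the job is handed in when it is done.

Besides the shell and the picture viewer there is one more tool, called after "Emit:" as name(argument=value, ...) on one line, values as JSON. step_arm: Moves the arm, as the interface text tells. Its arguments: {"type":"object","properties":{"commands":{"type":"array"}},"required":["commands"]}

```bash
mkdir -p pics
cat > h.py <<'E'
import numpy as np, cv2
from cell import ctrl
def snap(n,f):
    d=ctrl.get_image(n); cv2.imwrite(f'pics/{f}.png',d['image'][:,:,::-1]); np.savez(f'{f}.npz',**d); return d
def world(d):
    z=d['range_z'].astype(float);H,W=z.shape;f=H/2/np.tan(np.radians(float(d['vfov']))/2)
    u,v=np.meshgrid(np.arange(W),np.arange(H))
    P=np.stack([(u-d['cx'])*z/f,(v-d['cy'])*z/f,z,np.ones_like(z)],-1)
    Pw=P@np.linalg.inv(d['world_to_cam']).T
    Pw[z<=0]=np.nan
    return Pw[...,:3]
E
python3 - <<'E'
from h import *
a=snap('scene','s1');b=snap('top','t1')
import cv2
cv2.imwrite('pics/both.png',cv2.resize(np.vstack([a['image'],b['image']])[:,:,::-1],(448,672))[:600] if 0 else cv2.resize(np.hstack([a['image'],b['image']])[:,:,::-1],(800,300)))
for n,d in(('scene',a),('top',b)):
    P=world(d);m=(P[...,2]>215)&(P[...,2]<300)
    k,l,s,c=cv2.connectedComponentsWithStats(m.astype(np.uint8))
    for i in range(1,k):
        if s[i,4]>30:
            q=P[l==i];print(n,s[i],np.median(q,0).round(),q.min(0).round(),q.max(0).round())
    print(d['vfov'],np.linalg.inv(d['world_to_cam']).round(2).tolist())
print(ctrl.read_state())
E
```

```text
scene [ 57   0  56  15 263] [-877. -691.  228.] [-910. -776.  215.] [-767. -531.  277.]
scene [ 495    0   65   24 1132] [-320. 1246.  248.] [-510. 1168.  215.] [-257. 1400.  258.]
scene [230  64  41  37 841] [ 55.  -8. 263.] [-30. -75. 215.] [ 81.  71. 300.]
scene [424  87  13  17  91] [253. 541. 287.] [226. 520. 249.] [262. 556. 300.]
scene [458  90  15  18  97] [294. 634. 282.] [273. 620. 246.] [310. 654. 299.]
scene [ 48 111   8  36 173] [ 118. -657.  232.] [  15. -674.  215.] [ 190. -645.  239.]
scene [327 165  19  24 364] [540. 156. 255.] [502. 134. 215.] [556. 186. 272.]
scene [193 196  21  26 404] [ 593. -209.  254.] [ 558. -235.  215.] [ 607. -184.  272.]
46.846472739570345 [[0.19, 0.7, -0.69, 1485.24], [0.98, -0.14, 0.12, -155.7], [-0.01, -0.7, -0.71, 1141.33], [0.0, 0.0, 0.0, 1.0]]
top [373 171  26  25 521] [ 578. -205.  256.] [ 555. -233.  216.] [ 605. -182.  273.]
top [195 191  27  26 516] [527. 159. 259.] [503. 136. 216.] [554. 188. 272.]
top [  0 330  17  21 129] [254. 541. 291.] [228. 521. 246.] [264. 552. 300.]
42.479847304177966 [[0.02, -0.99, 0.1, 417.91], [-1.0, -0.02, 0.01, -1.31], [-0.01, -0.1, -0.99, 1368.2], [0.0, 0.0, 0.0, 1.0]]
{'clock': 0.1, 'qpos': array([-1.2128175 ,  0.62925326,  0.03844957,  1.51830179, -0.02699297,
        0.99631771, -0.01998299]), 'qd': array([-1.20217655e-03, -1.49508653e-03,  8.09098244e-05, -1.91914741e-03,
       -4.84357688e-04,  5.33153901e-04, -1.03480707e-04]), 'tau': array([ 2.98826744e-03, -5.64521313e+01,  1.23050217e+00, -1.93970007e+01,
        1.12880330e-02,  5.43573187e-03,  1.30781018e-05]), 'eef_pos': array([267.022009  , 591.97863488, 230.47058457]), 'tool_rot': array([-3.13983087e+00,  2.74759924e-05,  2.71783003e+00]), 'force': array([0.65848136, 0.30751031, 0.26395491]), 'torque': array([ 0.01821045, -0.01269652,  0.01621348]), 'gripper_force': 0.0, 'width': 85.4840720588694}
```

View pics/s1.png

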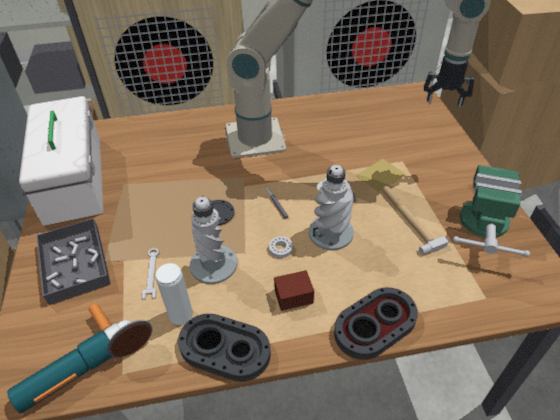

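View pics/t1.png

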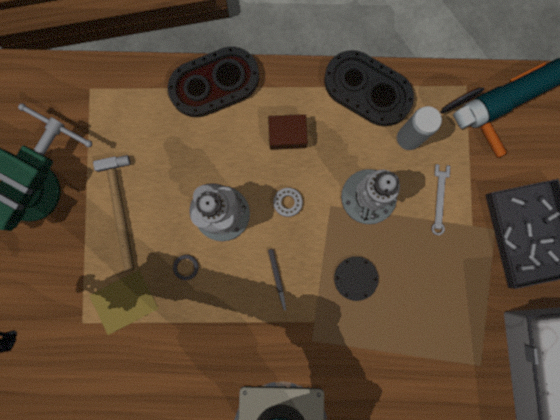

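The scene picture shows one rotor at pixel (333,205), y≈+159, and one at (207,240), y≈-205 near the spray can. The +y one looks fatter, so I'll check that with a crop and the depth data.

Run:
```python
from h import *
a=np.load('s1.npz');b=np.load('t1.npz')
im=a['image'][155:285,180:370,::-1];cv2.imwrite('pics/crop.png',cv2.resize(im,None,fx=4,fy=4,interpolation=cv2.INTER_CUBIC))
for d in(a,b):
  P=world(d)
  for c in((527,160),(580,-207)):
    for lo,hi in((80,178),(190,206),(240,256),(262,275)):
      r=np.hypot(P[...,0]-c[0],P[...,1]-c[1]);m=(P[...,2]>lo)&(P[...,2]<hi)&(r<75)
      q=P[m]
      if len(q)<8: continue
      if lo==80: # circle of extreme points in y
        print(c,lo,len(q),'y ext',np.percentile(q[:,1],[1,99]).round(),'r95',np.percentile(r[m],[50,95]).round())
      else:
        (x,y),R=cv2.minEnclosingCircle(q[:,:2].astype(np.float32));print(c,lo,len(q),round(x),round(y),round(R),'med',np.median(q,0).round(1))
```

```text
(527, 160) 80 852 y ext [106. 213.] r95 [50. 56.]
(527, 160) 190 95 532 159 35 med [554.6 150.2 199.8]
(527, 160) 240 102 531 162 28 med [544.1 152.9 250.3]
(527, 160) 262 95 527 160 18 med [529.8 159.7 267.4]
(580, -207) 80 645 y ext [-249. -172.] r95 [34. 42.]
(580, -207) 190 97 585 -210 35 med [ 609.2 -210.   200.6]
(580, -207) 240 146 580 -210 28 med [ 596.3 -207.8  252.1]
(580, -207) 262 111 580 -210 18 med [ 581.8 -209.7  267.1]
(527, 160) 80 548 y ext [107. 215.] r95 [51. 55.]
(527, 160) 190 84 528 162 36 med [509.8 143.  204.8]
(527, 160) 240 153 528 162 26 med [525.3 155.9 254. ]
(527, 160) 262 234 528 162 19 med [528.  161.1 266.5]
(580, -207) 80 340 y ext [-240. -167.] r95 [37. 41.]
(580, -207) 190 93 580 -208 37 med [ 567.  -188.5  204. ]
(580, -207) 240 242 580 -208 26 med [ 574.7 -201.6  252.7]
(580, -207) 262 216 580 -208 18 med [ 580.3 -207.6  266.3]
```

View pics/crop.png

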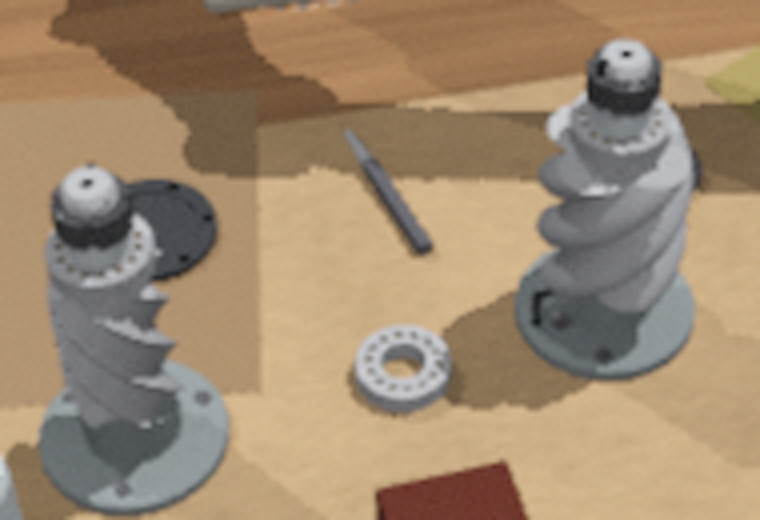

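The male rotor is the +y one: its body is about 55 mm in radius against 42 mm for the other, and both views put its axis at (528,161). I'll lift first, then travel above it while pre-turning the wrist anticlockwise.

Emit:
step_arm(commands=[0,0,-4,0,0,0,1,0,0,-8,0,0,0,1,-41.5,-28.6,-8,0,0,-1.85,1,-41.5,-28.6,-8,0,0,-1.85,1,-41.5,-28.6,-8,0,0,-1.85,1,-41.5,-28.6,-8,0,0,-1.85,1,-41.5,-28.6,-8,0,0,-1.85,1,-41.5,-28.6,-8,0,0,-1.85,1,-41.5,-28.6,-8,0,0,-1.85,1,-41.5,-28.6,-8,0,0,-1.85,1])

```text
clock: 1.1
eef_pos: [470.6, 255.6, 311.1]
tool_rot: [3.142, -0.0, -2.385]
force: [1.4, -0.1, -0.6]
width: 85.6
gripper_force: 0.0
```

```bash
cat > st.py <<'E'
from h import *
import sys
from scipy.spatial.transform import Rotation as Ro
s=ctrl.read_state();R=Ro.from_euler('xyz',s['tool_rot'])
print({k:np.round(v,3).tolist() for k,v in s.items() if k not in('tau','qd')})
if len(sys.argv)>1:
    t=np.array([float(v) for v in sys.argv[1:4]]);print('shift cm',(R.inv().apply(t-s['eef_pos'])/10).round(2))
    Rt=Ro.from_euler('xyz',[np.pi,0,s['tool_rot'][2]]);print('tilt fix',(R.inv()*Rt).as_rotvec().round(4))
E
python3 st.py 528 161 310
```

```text
{'clock': 1.1, 'qpos': [-0.42, 0.382, -0.185, 1.724, 0.08, 1.042, 1.695], 'eef_pos': [470.576, 255.569, 311.09], 'tool_rot': [3.142, -0.0, -2.385], 'force': [1.407, -0.096, -0.637], 'torque': [0.043, -0.037, 0.064], 'gripper_force': 0.0, 'width': 85.648}
shift cm [  2.31 -10.82   0.11]
tilt fix [ 0.     -0.0005 -0.    ]
```

Emit:
step_arm(commands=[2.3,-10.8,0.1,0,0,-0.6,1,2.3,-10.8,0.1,0,0,-0.6,1,2.3,-10.8,0.1,0,0,-0.6,1,2.3,-10.8,0.1,0,0,-0.6,1,2.3,-10.8,0.1,0,0,-0.6,1,2.3,-10.8,0.1,0,0,-0.6,1])

```text
clock: 1.7
eef_pos: [526.5, 163.2, 310.0]
tool_rot: [3.141, 0.0, -1.793]
force: [-0.2, -0.1, 0.3]
width: 85.4
gripper_force: 0.0
```

```bash
cat > nut.py <<'E'
from h import *
import sys
d=snap('wrist',sys.argv[1]);P=world(d)
r=np.hypot(P[...,0]-528,P[...,1]-161)
for lo,hi in((190,212),(245,261),(262,275)):
    m=(P[...,2]>lo)&(P[...,2]<hi)&(r<45);q=P[m]
    if len(q)<20: continue
    (x,y),R=cv2.minEnclosingCircle(q[:,:2].astype(np.float32));print(lo,len(q),round(x,1),round(y,1),round(R,1),'z',np.percentile(q[:,2],[5,50,95]).round(1))
E
python3 nut.py w1; python3 st.py 528 161 224
```

```text
190 2639 527.4 161.4 36.1 z [201.2 207.7 209. ]
245 2646 527.3 161.6 26.3 z [250.1 255.1 256.7]
262 2581 527.8 161.3 18.2 z [263.  265.7 266.8]
{'clock': 1.75, 'qpos': [-0.147, 0.416, -0.299, 1.683, 0.136, 1.064, 2.431], 'eef_pos': [526.44, 163.434, 310.127], 'tool_rot': [3.141, 0.0, -1.793], 'force': [0.006, 0.188, -0.42], 'torque': [0.029, -0.02, -0.021], 'gripper_force': 0.0, 'width': 85.136}
shift cm [ 0.2  -0.21  8.61]
tilt fix [0.0006 0.0001 0.    ]
```

View pics/w1.png

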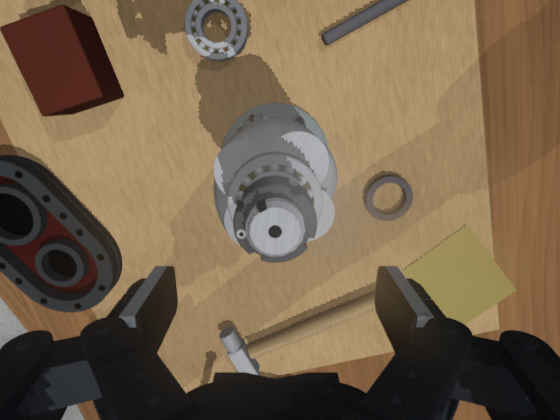

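The nut's top is at z≈255, about 3 mm above seated (roughly one turn), and the axis is at (527.6,161.4). The nut is at px (275,230) with the grub screw at (241,234), and both fingers are clear of it. Now I'll descend straight and grip.

Emit:
step_arm(commands=[0.17,-0.16,0,0,0,-0.15,1,0.17,-0.16,3,0,0,-0.3,1,0.17,-0.16,6,0,0,-0.33,1,0.17,-0.16,8.9,0,0,-0.33,1,0.17,-0.16,8.9,0,0,-0.33,1,0.17,-0.16,8.9,0,0,-0.33,0,0.17,-0.16,8.9,0,0,-0.33,0,0.17,-0.16,8.9,0,0,-0.33,0,0.17,-0.16,8.9,0,0,-0.33,0,0.17,-0.16,8.9,0,0,-0.33,0])

```text
clock: 2.75
eef_pos: [526.7, 161.5, 223.4]
tool_rot: [3.141, 0.0, -1.461]
force: [-6.3, -0.2, 7.7]
width: 50.5
gripper_force: 61.3
```

```bash
python3 nut.py w2;python3 st.py 527.6 161.4 221
```

```text
190 5792 527.4 161.1 36.1 z [197.7 207.6 209. ]
245 8581 528.2 155.6 39.1 z [247.  254.9 259.5]
262 9249 528.6 155.5 44.6 z [262.9 265.8 273.3]
{'clock': 2.8, 'qpos': [-0.11, 0.515, -0.355, 1.798, 0.226, 0.869, 2.681], 'eef_pos': [526.729, 161.425, 223.339], 'tool_rot': [3.141, 0.0, -1.461], 'force': [-5.541, -0.688, 7.429], 'torque': [-0.128, 1.328, -0.056], 'gripper_force': 61.343, 'width': 50.705}
shift cm [ 0.01 -0.09  0.23]
tilt fix [0.001  0.0001 0.    ]
```

View pics/w2.png

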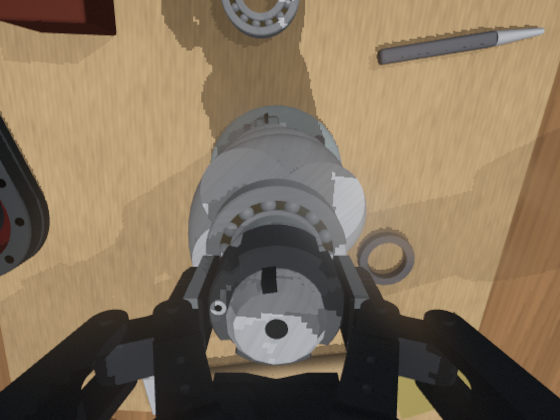

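The grip is good: 61 N, with the nut between the pads and the grub at (218,308). Turning clockwise and sinking with the thread.

Emit:
step_arm(commands=[0,0,0.007,0,0,0.14,0,0,0,0.013,0,0,0.28,0,0,0,0.02,0,0,0.42,0,0,0,0.027,0,0,0.56,0,0,0,0.033,0,0,0.7,0,0,0,0.04,0,0,0.84,0,0,0,0.047,0,0,0.98,0,0,0,0.053,0,0,1.12,0,0,0,0.06,0,0,1.26,0,0,0,0.067,0,0,1.4,0])

```text
clock: 3.8
eef_pos: [527.0, 161.3, 222.7]
tool_rot: [3.141, -0.001, -2.866]
force: [-5.5, -1.1, 6.7]
width: 50.8
gripper_force: 61.4
```

```bash
python3 nut.py w3;python3 st.py 527.6 161.4 221
```

```text
190 5807 525.7 160.9 35.8 z [197.6 207.5 208.9]
245 8453 521.8 159.9 39.2 z [247.  254.3 259.6]
262 9391 522.0 159.3 44.5 z [262.7 265.7 273.2]
{'clock': 3.85, 'qpos': [-0.373, 0.497, 0.038, 1.807, -0.025, 0.839, 1.517], 'eef_pos': [527.027, 161.282, 222.685], 'tool_rot': [3.141, -0.0, -2.872], 'force': [-4.802, -0.968, 7.088], 'torque': [-0.226, 1.118, -0.135], 'gripper_force': 61.559, 'width': 50.693}
shift cm [-0.06 -0.    0.17]
tilt fix [ 0.0008 -0.0005 -0.    ]
```

View pics/w3.png

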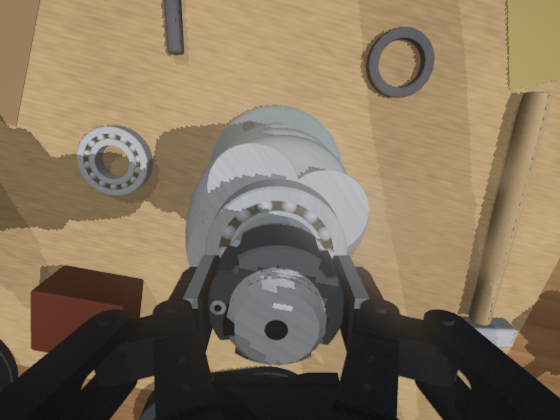

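The grub is still at (218,308) in the wrist picture, so the nut turns with the gripper. Continuing.

Emit:
step_arm(commands=[0,0,0.007,0,0,0.14,0,0,0,0.013,0,0,0.28,0,0,0,0.02,0,0,0.42,0,0,0,0.027,0,0,0.56,0,0,0,0.033,0,0,0.7,0,0,0,0.04,0,0,0.84,0,0,0,0.047,0,0,0.98,0,0,0,0.053,0,0,1.12,0,0,0,0.06,0,0,1.26,0,0,0,0.067,0,0,1.4,0])

```text
clock: 4.85
eef_pos: [526.9, 161.0, 222.0]
tool_rot: [-3.141, -0.002, 2.017]
force: [-5.7, -2.0, 7.7]
width: 50.6
gripper_force: 61.8
```

```bash
cat > grub.py <<'E'
from h import *
import sys
# template of grub from w2 (grip reference); compare around expected pixel
t=cv2.cvtColor(np.load('w2.npz')['image'],cv2.COLOR_RGB2GRAY)[298:319,208:229]
d=snap('wrist',sys.argv[1]);g=cv2.cvtColor(d['image'],cv2.COLOR_RGB2GRAY)[220:380,180:370]
r=cv2.matchTemplate(g,t,cv2.TM_CCOEFF_NORMED);_,v,_,p=cv2.minMaxLoc(r);print('grub px',p[0]+190,p[1]+230,round(v,2))
P=world(d);q=P[300:318,225:233,2];print('nut top near',np.nanmedian(q).round(1))
E
python3 grub.py w4; python3 st.py 527.6 161.4 221
```

```text
grub px 217 308 0.85
nut top near 262.6
{'clock': 4.9, 'qpos': [-0.633, 0.531, 0.435, 1.815, -0.287, 0.859, 0.379], 'eef_pos': [526.895, 161.011, 221.99], 'tool_rot': [-3.141, -0.002, 2.011], 'force': [-7.061, -2.174, 8.747], 'torque': [-0.419, 1.161, -0.108], 'gripper_force': 61.987, 'width': 50.333}
shift cm [0.01 0.08 0.1 ]
tilt fix [-0.0008 -0.0018  0.    ]
```

Emit:
step_arm(commands=[0,0,0.007,0,0,0.14,0,0,0,0.013,0,0,0.28,0,0,0,0.02,0,0,0.42,0,0,0,0.027,0,0,0.56,0,0,0,0.033,0,0,0.7,0,0,0,0.04,0,0,0.84,0,0,0,0.047,0,0,0.98,0,0,0,0.053,0,0,1.12,0,0,0,0.06,0,0,1.26,0,0,0,0.067,0,0,1.4,0])

```text
clock: 5.9
eef_pos: [526.6, 161.1, 221.3]
tool_rot: [-3.138, 0.001, 0.618]
force: [-7.4, -1.0, 10.7]
width: 50.8
gripper_force: 62.1
```

```bash
python3 grub.py w5; python3 st.py 527.6 161.4 221
```

```text
grub px 217 308 0.91
nut top near 262.3
{'clock': 5.95, 'qpos': [-0.865, 0.633, 0.838, 1.822, -0.573, 0.95, -0.734], 'eef_pos': [526.59, 161.006, 221.265], 'tool_rot': [-3.138, 0.001, 0.612], 'force': [-8.555, -1.279, 13.645], 'torque': [-0.629, 1.577, -0.098], 'gripper_force': 62.406, 'width': 50.769}
shift cm [0.11 0.03 0.03]
tilt fix [-0.0031  0.0011 -0.    ]
```

Emit:
step_arm(commands=[0,0,0,0,0,0.14,0,0,0,0,0,0,0.28,0,0,0,0,0,0,0.42,0,0,0,0,0,0,0.56,0,0,0,0,0,0,0.7,0,0,0,0,0,0,0.84,0,0,0,0.0,0,0,0.98,0])

```text
clock: 6.65
eef_pos: [526.5, 161.3, 220.9]
tool_rot: [-3.14, 0.004, -0.362]
force: [-7.4, -2.0, 7.0]
width: 50.3
gripper_force: 62.0
```

```bash
python3 grub.py w6; python3 st.py 527.6 161.4 221
```

```text
grub px 218 308 0.87
nut top near 260.1
{'clock': 6.7, 'qpos': [-0.982, 0.753, 1.106, 1.825, -0.771, 1.074, -1.515], 'eef_pos': [526.479, 161.247, 220.833], 'tool_rot': [-3.141, 0.004, -0.368], 'force': [-9.475, -0.214, 12.328], 'torque': [-0.302, 1.696, -0.102], 'gripper_force': 62.552, 'width': 50.583}
shift cm [ 0.1  -0.05 -0.02]
tilt fix [-0.0007  0.0038 -0.    ]
```

No slip yet (5.2 rad turned). Joint 3 is near its range limit, so I'll release, swing back about 2.8 rad and regrip.

Emit:
step_arm(commands=[0,0,0,0,0,0,1,0,0,0,0,0,0,1,0,0,0,0,0,0,1,0,0,0,0,0,-0.14,1,0,0,0,0,0,-0.28,1,0,0,0,0,0,-0.42,1,0,0,0,0,0,-0.56,1,0,0,0,0,0,-0.7,1,0,0,0,0,0,-0.84,1,0,0,0,0,0,-0.98,1])

```text
clock: 7.7
eef_pos: [528.4, 161.2, 219.6]
tool_rot: [-3.141, -0.001, 0.628]
force: [0.3, -1.6, -1.2]
width: 85.4
gripper_force: 0.0
```

Emit:
step_arm(commands=[0,0,0,0,0,-0.14,1,0,0,0,0,0,-0.28,1,0,0,0,0,0,-0.42,1,0,0,0,0,0,-0.56,1,0,0,0,0,0,-0.7,1,0,0,0,0,0,-0.84,1,0,0,0,0,0,-0.98,1,0,0,0,0,0,-1.12,1,0,0,0,0,0,-1.26,1,0,0,0,0,0,-1.4,1])

```text
clock: 8.7
eef_pos: [528.4, 161.0, 219.7]
tool_rot: [3.14, -0.0, 2.028]
force: [-0.6, -0.4, 0.1]
width: 85.4
gripper_force: 0.0
```

Emit:
step_arm(commands=[0,0,0,0,0,-0.14,1,0,0,0,0,0,-0.28,1,0,0,0,0,0,-0.42,1,0,0,0,0,0,-0.42,1])

```text
clock: 9.1
eef_pos: [528.5, 161.0, 219.8]
tool_rot: [3.14, -0.0, 2.442]
force: [-0.2, 0.3, -0.7]
width: 85.5
gripper_force: 0.0
```

```bash
python3 nut.py w7; python3 st.py 527.6 161.4 220.5
```

```text
190 6408 527.3 161.5 36.2 z [198.2 207.6 208.9]
245 8559 528.0 161.0 45.0 z [247.  252.6 259.7]
262 8454 527.1 161.9 44.9 z [262.9 265.7 268.9]
{'clock': 9.15, 'qpos': [-0.552, 0.518, 0.31, 1.814, -0.205, 0.84, 0.725], 'eef_pos': [528.361, 160.883, 219.643], 'tool_rot': [3.14, -0.0, 2.439], 'force': [-0.517, 0.715, -0.389], 'torque': [0.004, -0.05, -0.021], 'gripper_force': 0.0, 'width': 85.513}
shift cm [ 0.09 -0.01 -0.09]
tilt fix [ 0.0011 -0.0001 -0.    ]
```

View pics/w7.png

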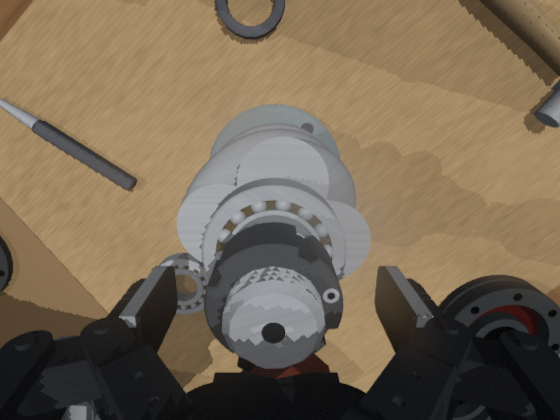

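Regrip position is centred, with the grub at (331,296) between the fingers. The nut top at ≈252.6 means roughly 1.3 rad is left. Close and turn.

Emit:
step_arm(commands=[-0.03,-0.01,-0.05,0,0,0,0,-0.03,-0.01,-0.05,0,0,0,0,-0.03,-0.01,-0.05,0,0,0,0,-0.03,-0.01,-0.05,0,0,0,0,-0.03,-0.01,-0.05,0,0,0,0,-0.03,-0.01,-0.05,0,0,0.14,0,-0.03,-0.01,-0.04,0,0,0.28,0,-0.03,-0.01,-0.04,0,0,0.42,0,-0.03,-0.01,-0.03,0,0,0.56,0,-0.03,-0.01,-0.03,0,0,0.7,0])

```text
clock: 10.15
eef_pos: [527.0, 159.7, 220.0]
tool_rot: [-3.139, 0.001, 1.736]
force: [-3.4, -2.7, 5.5]
width: 50.6
gripper_force: 62.0
```

```bash
python3 st.py 527.6 161.4 220; sed -i 's/.load(.w2.npz.)\(.*\)\[298:319,208:229\]/.load("w7.npz")\1[286:307,321:342]/' grub.py; python3 grub.py w8; python3 st.py
```

```text
{'clock': 10.15, 'qpos': [-0.681, 0.548, 0.514, 1.818, -0.342, 0.868, 0.16], 'eef_pos': [526.959, 159.718, 219.968], 'tool_rot': [-3.139, 0.001, 1.736], 'force': [-3.443, -2.68, 5.461], 'torque': [-0.59, 0.925, 0.157], 'gripper_force': 62.041, 'width': 50.602}
shift cm [ 0.16  0.09 -0.  ]
tilt fix [-0.0027  0.0007 -0.    ]
grub px 333 295 0.94
nut top near 262.9
{'clock': 10.2, 'qpos': [-0.683, 0.548, 0.516, 1.818, -0.343, 0.868, 0.155], 'eef_pos': [526.894, 159.667, 219.93], 'tool_rot': [-3.139, 0.001, 1.73], 'force': [-4.228, -2.128, 7.14], 'torque': [-0.479, 0.934, -0.131], 'gripper_force': 62.298, 'width': 50.452}
```

Emit:
step_arm(commands=[0,0,0.005,0,0,0.06,0,0,0,0.005,0,0,0.12,0,0,0,0.01,0,0,0.18,0,0,0,0.01,0,0,0.24,0,0,0,0.015,0,0,0.3,0,0,0,0.015,0,0,0.36,0,0,0,0.02,0,0,0.42,0,0,0,0.02,0,0,0.48,0])

```text
clock: 11.0
eef_pos: [526.2, 159.8, 219.7]
tool_rot: [-3.138, 0.002, 1.259]
force: [-5.2, -3.7, 7.4]
width: 50.6
gripper_force: 62.1
```

```bash
python3 st.py; python3 grub.py w9
```

```text
{'clock': 11.0, 'qpos': [-0.763, 0.578, 0.652, 1.821, -0.439, 0.895, -0.22], 'eef_pos': [526.223, 159.754, 219.734], 'tool_rot': [-3.138, 0.002, 1.259], 'force': [-5.174, -3.682, 7.389], 'torque': [-0.478, 1.244, 0.123], 'gripper_force': 62.137, 'width': 50.621}
grub px 333 295 0.88
nut top near 262.8
```

Emit:
step_arm(commands=[0,0,0,0,0,0.06,0,0,0,0,0,0,0.12,0,0,0,0,0,0,0.18,0])

```text
clock: 11.35
eef_pos: [526.0, 159.8, 219.6]
tool_rot: [-3.138, 0.003, 1.079]
force: [-5.5, -2.9, 7.3]
width: 50.7
gripper_force: 62.1
```

```bash
python3 st.py; python3 grub.py w10
```

```text
{'clock': 11.35, 'qpos': [-0.793, 0.592, 0.704, 1.822, -0.476, 0.908, -0.362], 'eef_pos': [525.976, 159.845, 219.65], 'tool_rot': [-3.138, 0.003, 1.079], 'force': [-5.48, -2.868, 7.328], 'torque': [-0.401, 1.301, 0.073], 'gripper_force': 62.094, 'width': 50.685}
grub px 333 296 0.82
nut top near 262.7
```

Emit:
step_arm(commands=[0,0,0,0,0,0.06,0,0,0,0,0,0,0.12,0,0,0,0,0,0,0.18,0,0,0,0,0,0,0.24,0])

```text
clock: 11.8
eef_pos: [525.7, 160.0, 219.5]
tool_rot: [-3.138, 0.004, 0.839]
force: [-6.8, -1.1, 7.1]
width: 50.5
gripper_force: 62.1
```

```bash
python3 st.py; python3 grub.py w11
```

```text
{'clock': 11.8, 'qpos': [-0.831, 0.613, 0.772, 1.823, -0.526, 0.928, -0.552], 'eef_pos': [525.654, 160.044, 219.534], 'tool_rot': [-3.138, 0.004, 0.839], 'force': [-6.803, -1.143, 7.124], 'torque': [-0.333, 1.379, 0.184], 'gripper_force': 62.077, 'width': 50.478}
grub px 333 296 0.85
nut top near 262.7
```

Emit:
step_arm(commands=[0,0,0,0,0,0.06,0,0,0,0,0,0,0.12,0,0,0,0,0,0,0.18,0])

```text
clock: 12.15
eef_pos: [527.1, 161.5, 219.5]
tool_rot: [-3.141, 0.002, 0.667]
force: [-3.5, -0.6, 1.6]
width: 51.0
gripper_force: 63.1
```

```bash
python3 st.py; python3 grub.py w12
```

```text
{'clock': 12.15, 'qpos': [-0.858, 0.631, 0.822, 1.822, -0.563, 0.942, -0.691], 'eef_pos': [527.102, 161.497, 219.478], 'tool_rot': [-3.141, 0.002, 0.667], 'force': [-3.505, -0.646, 1.587], 'torque': [-0.311, 0.362, 1.999], 'gripper_force': 63.091, 'width': 51.016}
grub px 331 295 0.87
nut top near 256.3
```

Torque jumped to 2 N m, so it's on the stop. A little more, held, to confirm.

Emit:
step_arm(commands=[0,0,0,0,0,0.05,0,0,0,0,0,0,0.08,0,0,0,0,0,0,0.08,0,0,0,0,0,0,0.08,0])

```text
clock: 12.6
eef_pos: [528.3, 162.1, 219.4]
tool_rot: [-3.14, -0.001, 0.582]
force: [-0.3, 5.5, 1.7]
width: 50.6
gripper_force: 63.8
```

```bash
python3 st.py; python3 grub.py w13
```

```text
{'clock': 12.6, 'qpos': [-0.869, 0.639, 0.844, 1.822, -0.584, 0.949, -0.756], 'eef_pos': [528.275, 162.13, 219.45], 'tool_rot': [-3.14, -0.001, 0.582], 'force': [-0.323, 5.52, 1.655], 'torque': [1.019, -0.037, 0.312], 'gripper_force': 63.755, 'width': 50.632}
grub px 329 294 0.91
nut top near 253.1
```

View pics/w13.png

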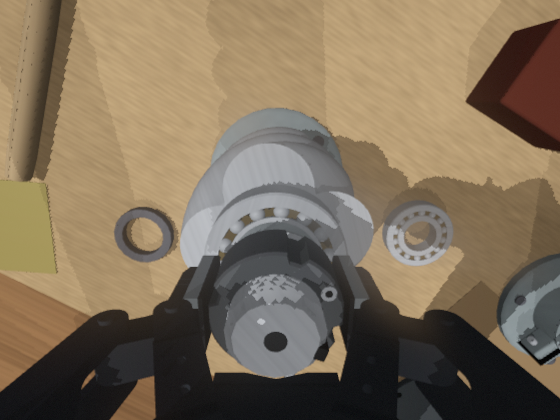

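The grub has slipped to (329,294) relative to the fingers, which points to the nut being stopped. I'll check its world angle across the last frames.

```bash
cat > ang.py <<'E'
from h import *
import sys
def ang(f):
    d=np.load(f+'.npz');t=cv2.cvtColor(np.load('w7.npz')['image'],cv2.COLOR_RGB2GRAY)[286:307,321:342]
    g=cv2.cvtColor(d['image'],cv2.COLOR_RGB2GRAY)
    r=cv2.matchTemplate(g[230:370,215:365],t,cv2.TM_CCOEFF_NORMED);y,x=np.unravel_index(r.argmax(),r.shape)
    x0,y0=x+225,y+240; w=g[y0-7:y0+8,x0-7:x0+8].astype(float); w=np.clip(w-np.median(w)-25,0,None)
    yy,xx=np.mgrid[-7:8,-7:8]; u=x0+(w*xx).sum()/w.sum(); v=y0+(w*yy).sum()/w.sum()
    f_=210/np.tan(np.radians(float(d['vfov']))/2); M=np.linalg.inv(d['world_to_cam'])
    ray=M[:3,:3]@[(u-d['cx'])/f_,(v-d['cy'])/f_,1]; p=M[:3,3]+ray*(252.3-M[2,3])/ray[2]
    q=p[:2]-[527.6,161.4]; return round(u,1),round(v,1),p.round(1),'r',np.hypot(*q).round(1),'ang',np.arctan2(q[1],q[0]).round(3)
for f in sys.argv[1:]: print(f,*ang(f))
E
python3 ang.py w7 w8 w9 w10 w11 w12 w13
```

```text
w7 335.8 291.6 [536.7 183.6 252.3] r 24.0 ang 1.181
w8 nan nan [nan nan nan] r nan ang nan
w9 337.5 295.3 [551.  159.9 252.3] r 23.4 ang -0.063
w10 335.4 294.4 [549.8 156.5 252.3] r 22.8 ang -0.216
w11 333.9 290.8 [548.6 153.  252.3] r 22.6 ang -0.381
w12 330.8 289.1 [548.2 152.1 252.3] r 22.6 ang -0.426
w13 nan nan [nan nan nan] r nan ang nanang.py:8: RuntimeWarning: invalid value encountered in scalar divide
  yy,xx=np.mgrid[-7:8,-7:8]; u=x0+(w*xx).sum()/w.sum(); v=y0+(w*yy).sum()/w.sum()
```

```bash
sed -i 's/^    x0,y0=.*/    u,v=float(x+225),float(y+240)/; /yy,xx=/d' ang.py; python3 ang.py w7 w8 w9 w10 w11 w12 w13
```

```text
w7 331.0 296.0 [537.1 181.2 252.3] r 21.9 ang 1.123
w8 333.0 295.0 [547.5 170.5 252.3] r 21.9 ang 0.431
w9 333.0 295.0 [549.5 160.6 252.3] r 21.9 ang -0.039
w10 333.0 296.0 [548.8 156.3 252.3] r 21.8 ang -0.235
w11 333.0 296.0 [547.  151.5 252.3] r 21.8 ang -0.472
w12 331.0 295.0 [546.4 150.4 252.3] r 21.8 ang -0.53
w13 329.0 294.0 [546.4 150.3 252.3] r 21.8 ang -0.534
```

Seated: the grub's angle stayed at -0.53 rad while the gripper turned on. Now back off a quarter turn anticlockwise, to a target of 1.04.

Emit:
step_arm(commands=[0,0,-0.007,0,0,-0.14,0,0,0,-0.014,0,0,-0.28,0,0,0,-0.02,0,0,-0.42,0,0,0,-0.027,0,0,-0.56,0,0,0,-0.033,0,0,-0.7,0,0,0,-0.04,0,0,-0.84,0,0,0,-0.047,0,0,-0.98,0,0,0,-0.054,0,0,-1.12,0,0,0,-0.06,0,0,-1.26,0,0,0,-0.067,0,0,-1.4,0])

```text
clock: 13.65
eef_pos: [526.0, 162.8, 220.1]
tool_rot: [-3.139, -0.005, 1.987]
force: [-7.2, 6.5, 5.4]
width: 50.2
gripper_force: 63.8
```

Emit:
step_arm(commands=[0,0,-0.003,0,0,-0.08,0,0,0,-0.007,0,0,-0.16,0,0,0,-0.007,0,0,-0.16,0,0,0,-0.007,0,0,-0.16,0])

```text
clock: 14.05
eef_pos: [525.7, 162.7, 220.2]
tool_rot: [-3.14, -0.006, 2.142]
force: [-6.6, 6.8, 6.3]
width: 50.9
gripper_force: 64.1
```

```bash
python3 st.py; python3 grub.py w14; python3 ang.py w14
```

```text
{'clock': 14.05, 'qpos': [-0.608, 0.527, 0.393, 1.816, -0.265, 0.853, 0.484], 'eef_pos': [525.728, 162.71, 220.152], 'tool_rot': [-3.14, -0.006, 2.142], 'force': [-6.587, 6.844, 6.268], 'torque': [1.354, 1.245, 0.107], 'gripper_force': 64.121, 'width': 50.861}
grub px 329 294 0.95
nut top near 253.9
w14 329.0 294.0 [539.2 179.8 252.3] r 21.7 ang 1.007
```

View pics/w14.png

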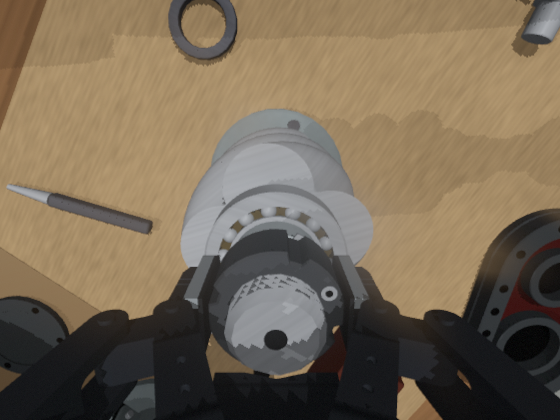

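The grub went from -0.53 to 1.01 rad, a back-off of about 1.55 rad. It is still gripped at 64 N about 2 mm off axis, and hasn't slipped (grub at (329,294)). Handing in.

```bash
python3 -c "
from cell import ctrl
print(ctrl.finish_job())"
```

```text
the job is handed in; nothing more can be done
None
```

I seated the male rotor's nut on its stop, backed it off about 1.55 rad, and handed the job in with the nut still gripped at about 64 N; no verdict came back. I sent the arm nowhere near the female rotor or the bystanders, but did not re-check them at the end.

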